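Load the solder reel on the slanted reel stand

TASK

Load the wide reel of solder on the reel stand: slide it down the slanted spindle and, pressing only lightly, turn it as far as needed until the driver pin on the brake disc drops into one of the slots in the reel's flange, so that the reel sits fully home, flush on the disc, and let go. The pin bends easily, so go by feel and never force or drop the reel onto it, and leave the other things on the bench where they are.

Things in the scene. Friction and masses are not known exactly. Their poses are not given: they have to be found in the camera images.
- reel_center (a point): Centre of the wide solder reel, 22 mm above the bench as it stands flat on one flange, axis (its z) upright. Grey plastic hub and flanges, paper band round the winding; 56 mm outside diameter, 44 mm wide (the only reel this wide), about 0.3 kg. A 17 mm bore runs right through it. Both ends are alike: either may go on first.
- reel_face (a point): Centre of the reel's lower flange face, 22 mm below reel_center. Each flange has four radial slots, 90 degrees apart, 8 mm wide, reaching from 13 to 23.5 mm from the axis, 6 mm deep; they lie on the diagonals of the x and y axes (at 45, 135, 225 and 315 degrees about z from x).
- seat (a point): Centre of the brake disc's face (50 mm across), where the spindle leaves it, 110 mm above the bench. z runs up along the spindle, 40 degrees from the vertical, leaning to the robot's side; x points away from the robot and up, y is level. With the reel home, flush on the disc, its centre is 22 mm from here along z; held off by the pin, about 27 mm.
- spindle_tip (a point): Tip of the steel spindle, 62 mm from the seat along z: 14 mm thick, with a tapered nose (the last 9 mm, down to 5 mm across). Axes as for the seat. With the reel home it stands 18 mm out of the bore. The reel must not bear on or bind against the stand (spindle, disc and pin together) with over 60 N.
- brake_nut (a point): Brass nut under the disc, 38 mm below the seat along z. One steel driver pin, 5 mm thick, stands 5 mm out of the disc's face, 17.5 mm from its axis; the pin bends if the reel bears on it with over 25 N. The disc has stopped at any angle, not measured: feel for the pin. Brake friction holds the disc still up to about 0.12 N m, so turning the reel on the pin at 5 N or so does not carry it round.
- stand: The reel stand, screwed to the bench: a dark foot plate 130 x 100 x 6 mm, a bent grey steel strip 45 mm wide, the slanted spindle and the brake disc. Origin on the bench under the seat; z up.
- thin_reel: a thin reel, 56 mm across and only 18 mm wide with an 11 mm bore, lying flat; a bystander; origin at its underside
- tape_roll: a roll of amber tape, 92 mm across, 20 mm high, 76 mm open core; a bystander; origin at its underside
- multimeter: a yellow digital multimeter 190 x 90 x 38 mm lying on its back; a bystander; origin at its underside
- solder_sucker: a desoldering pump, 20 mm thick and 200 mm long, lying; a bystander; origin at its underside
- flux_bottle: a white plastic bottle 48 mm across, 115 mm high; a bystander; origin at its underside
- display_board: a small display board 50 x 60 x 12 mm; a bystander; origin at its underside
- side_cutters: side cutters about 130 mm long, 12 mm high, lying flat; a bystander; origin at its underside
Mind the look-alikes: they are no part of the job. Leave any red look-alike of the stand alone.

How it is judged:
By the outcome, as a careful person would: the job done as asked, in the order asked, and still so for the second after the job is handed in, with the robot touching nothing.
It also fails if it takes over 72 s, if anything falls off the work surface, if the arm or the gripper's body presses on something with over 40 N, if the wrist force passes 120 N, or if a joint passes its speed limit or range.

ROBOT

A 6-joint arm with a two-finger parallel gripper is mounted at the origin on the work surface. World frame = base frame: x ahead of the robot, y to its left, z up, the work surface at z = 0. Lengths are in m, angles in rad, forces in N, time in s.
With the tool pointing down it reaches from about 0.35 to 0.725 m from the base axis. Payload 4.3 kg.
Tool frame: the origin (TCP) lies at the very end of the fingers, on their centre line; the grasp point (between the pads) lies tcp_to_grasp behind it (tcp_to_grasp is the distance from the TCP to the grasp point, in m); x points along the fingers, y is the direction in which the jaws open and shut, and the axes are right-handed (so a half turn about x gives the same grasp; the last joint's range is limited). The gripper opens to 85 mm and grips with 20 to 120 N. Pads are 22 mm wide; open, the fingers measure 114 mm over their backs; the gripper's body (76 mm by 85 mm) begins 54 mm behind the grasp point. The pads swing forward as they close: fully open they stand 13 mm farther back than shut.
Start: joints at [-1.265, 0.377, 0.081, 1.274, 0, 1.46], TCP at [0.232, -0.526, 0.231] pointing down, gripper open.
Joint ranges: [-2.72, 2.72], [-0.84, 1.66], [-1.02, 1.22], [-1.77, 2.12], [-1.37, 1.28], [-3.14, 3.14]. Speed limits (rad/s): [2.57, 2.57, 3.14, 3.14, 3.14, 3.14].

INTERFACE

Orientations are given as a unit quaternion [x, y, z, w].
In Python, from rig import * gives the robot as it stands.
- The arm moves only by the tool arm_command, never from a script. Its arguments are lists of equal length, an entry for each row: "offset": the shift along the tool's x, y, z in mm, a list of three; "delta_rot": the turn, a rotation vector about the tool's x, y, z in degrees, a list of three; "claw": the gripper command: -1 is fully open, 1 is shut, values between are in proportion. A call has exactly 8 rows; each row shifts and turns the commanded pose from where the row before left it, along the tool's axes as they then stand; what a row does not reach is not made up. A row lasts 1/12 s, in which the tool goes at most 41.7 mm and 7.16 degrees, less where a joint would pass 70% of its speed; a pose out of reach is approached as far as the arm can. A call is refused whole if a number of a shift passes 41.7 or a number of a turn 7.16, either way. A call with a gripper value outside its range is refused whole. The fingers move at their own pace and stop on an object; "squeeze" is the grip in N (left out, the last holds). Time passes only in rows, so rows that do not move let the fingers close, or fill a call up. It gives the time, the measured TCP pose, the force and the opening at its end, in the units of the state.
- get_obs(): the state, without advancing time (a new reading comes with each control period).
- read_camera(name): name is "side" or "top"; returns a dict with "frame" (384x512x3 uint8, blue, green, red), "intrinsics" (3x3 intrinsics, pixels), "k1" (the pictures are not rectified: a ray, as slopes to the right and down, at radius r is drawn at 1 + k1 r^2 times it, then the intrinsics apply), "view" (4x4, takes a point from world to camera coordinates). Camera axes: x right, y down, z forward; pixel columns grow to the right and rows downward; lengths in m; the calibration is good to about 2 mm. A picture is of the moment at which its call begins. There is no depth.
- close_job(): hands the job in, once; it reports no verdict.
The state is a dict: "time": time; "joints": joint angles; "qd": joint speeds; "tau": joint torques, N m; "tcp_pos": TCP position; "tool_rot": TCP orientation; "force": force on the tool from outside, world axes, zero at the start; "torque": the same for the moment, N m; "grip_width": finger opening in m.
Only numpy, scipy, OpenCV 4.12 (cv2) and the standard library are available. Lean on these libraries where they do the work, as an engineer would, in place of code of your own. Each camera call takes 0.05 s, during which the arm holds its last target. There are 200 camera calls.

## Working session

There is one attempt and no reset: what is moved stays moved. The work goes in short steps, Python scripts to look and compute and a tool call to move; the robot and the scene stay as the last step left them, time stands still between calls to the robot, and variables do not carry over. Pictures are saved under pics/ and viewed, about 8 in all and at most 12, crops included, and the job is handed in when it is done.

Besides the shell and the picture viewer there is one more tool, called after "Call:" by a JSON object that holds its "fn" and its "kwargs", one argument or row to a line. arm_command: Moves the arm, as the interface text tells. Its arguments: {"type":"object","properties":{"offset":{"type":"array","items":{"type":"array","items":{"type":"number"}}},"delta_rot":{"type":"array","items":{"type":"array","items":{"type":"number"}}},"claw":{"type":"array","items":{"type":"number"}},"squeeze":{"type":"number"}},"required":["offset","delta_rot","claw"]}

```bash
ls; mkdir -p pics; python3 - <<'E'
from rig import *
import cv2,numpy as np
for n in("side","top"):
    c=read_camera(n); cv2.imwrite(f"pics/{n}0.png",c["frame"]); print(n,c["intrinsics"],c["k1"],np.round(c["view"],4).tolist())
print(get_obs())
E
```

```text
pics
side [[493.8831027    0.         258.18214761]
 [  0.         493.8831027  192.98354273]
 [  0.           0.           1.        ]] -0.09654860035493458 [[0.7046, -0.7094, 0.0155, -0.3281], [-0.454, -0.4675, -0.7585, 0.3378], [0.5454, 0.5274, -0.6514, 1.4063], [0.0, 0.0, 0.0, 1.0]]
top [[386.84756647   0.         260.67800892]
 [  0.         386.84756647 187.11029588]
 [  0.           0.           1.        ]] -0.08553878300719255 [[0.0127, -0.9999, -0.003, 0.0247], [-0.9975, -0.0125, -0.0691, 0.4853], [0.0691, 0.0039, -0.9976, 1.1803], [0.0, 0.0, 0.0, 1.0]]
{'time': 0.1, 'joints': array([-1.26530748e+00,  3.78021187e-01,  7.97627427e-02,  1.27442396e+00,
       -3.27534326e-05,  1.46048291e+00]), 'qd': array([-0.0004473 , -0.00133922,  0.00218736, -0.00201451, -0.00023694,
       -0.00029789]), 'tau': array([ 1.21680972e-03, -4.64694965e+01,  2.70581836e+01,  1.20187952e-02,
       -1.51064446e-04,  1.17611367e-05]), 'tcp_pos': array([ 0.23206374, -0.52543449,  0.23043778]), 'tool_rot': array([-0.69180334, -0.14661404,  0.69195633, -0.14528898]), 'force': array([-0.46405819, -1.10228608,  0.12462768]), 'torque': array([ 0.02025919, -0.01918052, -0.01581412]), 'grip_width': 0.08538787399124728}
```

View pics/side0.png

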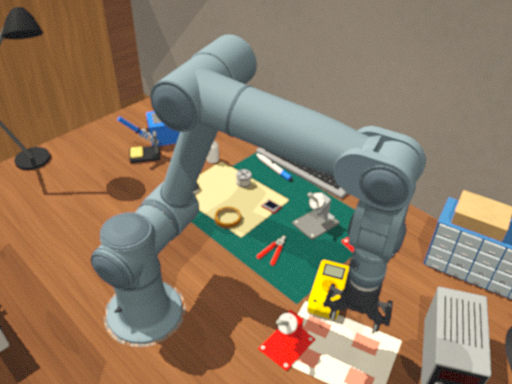

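View pics/top0.png

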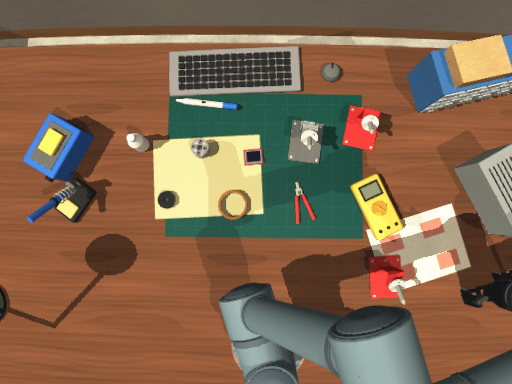

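The side view shows the reel near (244,178) and the grey stand near (318,210). In the top view they are at (200,148) and (306,142). Next I'll zoom in on both.

```bash
cat > h.py <<'E'
from rig import *
import cv2,numpy as np
from scipy.spatial.transform import Rotation as R
def pix(c,p):
    p=np.atleast_2d(p); q=p@c["view"][:3,:3].T+c["view"][:3,3]; s=q[:,:2]/q[:,2:]
    s=s*(1+c["k1"]*(s**2).sum(1,keepdims=True)); K=c["intrinsics"]
    return s@np.diag([K[0,0],K[1,1]])+K[:2,2]
def ray(c,uv):
    n=cv2.undistortPoints(np.array([[uv]],float),c["intrinsics"],np.array([c["k1"],0,0,0.]))[0,0]
    Rm=c["view"][:3,:3]; d=Rm.T@np.array([n[0],n[1],1]); return -Rm.T@c["view"][:3,3],d/np.linalg.norm(d)
def onz(c,uv,z):
    o,d=ray(c,uv); return o+d*(z-o[2])/d[2]
def tri(l):
    A=0;b=0
    for c,uv in l:
        o,d=ray(c,uv); P=np.eye(3)-np.outer(d,d); A=A+P; b=b+P@o
    return np.linalg.solve(A,b)
def crop(f,u0,v0,w,h,s): return cv2.resize(f[v0:v0+h,u0:u0+w],None,fx=s,fy=s,interpolation=cv2.INTER_CUBIC)
E
python3 - <<'E'
from h import *
t=read_camera("top");s=read_camera("side")
a=np.hstack([crop(t["frame"],180,128,40,40,7),crop(t["frame"],280,110,60,60,7)[:280*1+140]*1 if 0 else np.zeros((280,10,3),np.uint8)])
T1=crop(t["frame"],180,128,40,40,7);T2=crop(t["frame"],285,118,40,50,7)
S1=crop(s["frame"],225,160,40,40,7);S2=crop(s["frame"],290,185,56,56,7)
W=np.zeros((600,800,3),np.uint8)
# cells: T1 at (0,0), T2 at (300,0), S1 at(0,300)(cropped), S2 at (400,..)
S2=crop(s["frame"],290,187,55,55,5);T2=crop(t["frame"],283,115,45,55,5)
T1=crop(t["frame"],180,128,40,40,7)
W[:280,:280]=T1;W[300:580,:280]=S1;W[:275,300:525]=T2;W[300:575,300:575]=S2
cv2.imwrite("pics/c1.png",W)
print("reel guess",onz(t,(200,146),.044),onz(s,(244,174),.044))
E
```

```text
reel guess [0.60674885 0.21782021 0.044     ] [0.60522206 0.21320075 0.044     ]
```

View pics/c1.png

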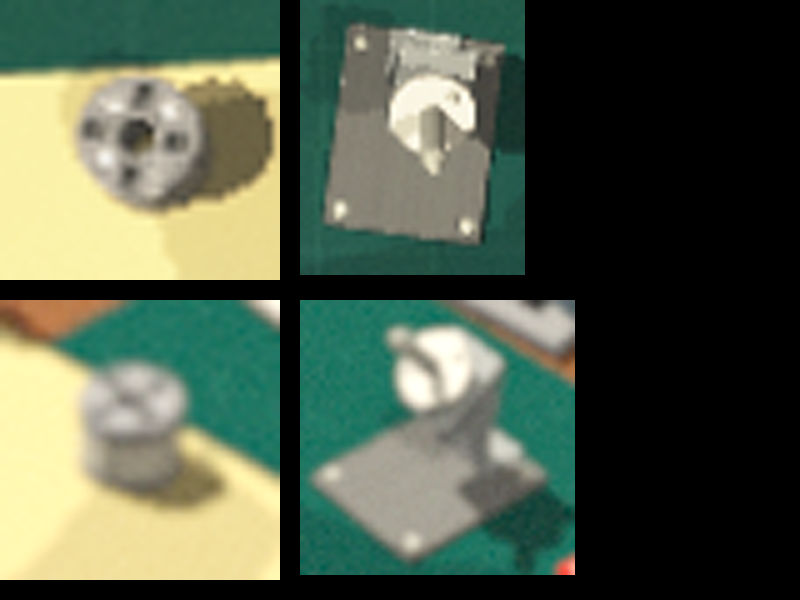

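The crops show the reel's top face at about (199.9,147.5) in the top view, with its slots dark to the right, left, top and bottom. The stand's spindle tip is at about (309.6,148.6) top and (309.2,194.6) side. A dark dot on the disc near (314.2,134.6) top may be the pin.

```bash
python3 - <<'E'
from h import *
import rig
print([n for n in dir(rig) if n[0]!='_'], getattr(rig,'tcp_to_grasp',None))
t=read_camera("top");s=read_camera("side")
T1=lambda u,v:((u+.5)/7+180-.5,(v+.5)/7+128-.5)
S1=lambda u,v:((u+.5)/7+225-.5,(v-299.5)/7+160-.5)
T2=lambda u,v:((u-299.5)/5+283-.5,(v+.5)/5+115-.5)
S2=lambda u,v:((u-299.5)/5+290-.5,(v-299.5)/5+187-.5)
print("reel top", onz(t,T1(140,136),.044), "side",onz(s,S1(133,398),.044), tri([(t,T1(140,136)),(s,S1(133,398))]))
for a in[(178,140),(144,92),(92,130),(131,180)]:
    p=onz(t,T1(*a),.042); print("slot",p,np.degrees(np.arctan2(*(p-onz(t,T1(137,136),.042))[1::-1])))
P=[onz(t,T2(*a),.006) for a in[(350,25),(503,45),(325,222),(480,243)]]
for p in P: print("corner",p)
print("yaw L",P[0]-P[2],"R",P[1]-P[3],"W",P[2]-P[3])
for a,b in[(0,2),(1,3)]: d=P[a]-P[b];print(np.degrees(np.arctan2(d[1],d[0])))
d=P[2]-P[3];print(np.degrees(np.arctan2(-d[0],d[1])))
H=.110+.062*np.cos(np.radians(40))
print("tip",tri([(t,T2(433,170)),(s,S2(396,338))]),onz(t,T2(433,170),H),onz(s,S2(394,337),H),H)
print("disc",onz(t,T2(433,114),.110),onz(s,S2(433,369),.110),tri([(t,T2(433,114)),(s,S2(433,369))]))
print("pin",onz(t,T2(456,98),.125),onz(t,T2(456,98),.115))
E
```

```text
['Unreachable', 'close_job', 'get_obs', 'read_camera', 'tcp_to_grasp'] 0.0187
reel top [0.60364435 0.21905484 0.044     ] side [0.60585004 0.21613089 0.044     ] [0.60507556 0.217931   0.04335579]
slot [0.60237872 0.20264748 0.042     ] -95.05869067636742
slot [0.62350192 0.21814569 0.042     ] -7.465554738093238
slot [0.60645225 0.24057672 0.042     ] 82.9003256269488
slot [0.58451512 0.22282582 0.042     ] 173.7786545462411
corner [ 0.70150269 -0.06761188  0.006     ]
corner [ 0.69009224 -0.16486039  0.006     ]
corner [ 0.57525458 -0.05256219  0.006     ]
corner [ 0.56328264 -0.15014888  0.006     ]
yaw L [ 0.12624811 -0.0150497   0.        ] R [ 0.1268096  -0.01471151  0.        ] W [0.01197193 0.09758669 0.        ]
-6.79799616602981
-6.617449657648598
-6.9940970093982795
tip [ 0.5849021  -0.10345238  0.1536512 ] [ 0.58320197 -0.10201131  0.15749476] [ 0.58235496 -0.10534757  0.15749476] 0.15749475547337663
disc [ 0.62404629 -0.10773538  0.11      ] [ 0.621143   -0.11099151  0.11      ] [ 0.6249109  -0.10827184  0.10593316]
pin [ 0.63047293 -0.11903884  0.125     ] [ 0.63257395 -0.12037539  0.115     ]
```

```bash
cat >> h.py <<'E'
psi=np.radians(-6.8); SEAT=np.array([.6226,-.1083,.110])
RS=R.from_euler('z',psi)*R.from_euler('y',-np.radians(40))   # seat axes
def down(a): a=np.radians(a); return R.from_matrix(np.c_[[0,0,-1],[np.cos(a),np.sin(a),0],[np.sin(a),-np.cos(a),0]])
def toolseat(b): return RS*down(b)
def cur():
    o=get_obs(); return o["tcp_pos"],R.from_quat(o["tool_rot"])
def plan(p1,R1,n,start=None):
    p0,R0=start or cur(); rv=(R0.inv()*R1).as_rotvec(); 
    print("dist",np.round(1000*(p1-p0),1),"rot",np.round(np.degrees(rv),1))
    O=[];D=np.round(np.degrees(rv)/n,2).tolist()
    for i in range(n):
        Ri=R0*R.from_rotvec(rv*i/n); O.append(np.round(Ri.inv().apply((p1-p0)/n*1000),1).tolist())
    for k in range(0,n,8): print(str(O[k:k+8]).replace(" ",""))
    print("delta each",D)
E
python3 - <<'E'
from h import *
print(RS.as_matrix().round(3)); print(cur()[1].as_matrix().round(3))
plan(np.array([.603,.2185,.17]),down(24.5),24)
E
```

```text
[[ 0.761  0.118 -0.638]
 [-0.091  0.993  0.076]
 [ 0.643 -0.     0.766]]
[[-0.     0.404 -0.915]
 [ 0.001 -0.915 -0.404]
 [-1.    -0.001 -0.   ]]
dist [370.8 744.3 -61. ] rot [-90.7  -0.    0. ]
[[2.6,-22.1,-26.7],[2.6,-20.3,-28.1],[2.6,-18.4,-29.3],[2.6,-16.5,-30.5],[2.6,-14.4,-31.5],[2.6,-12.3,-32.4],[2.6,-10.1,-33.1],[2.5,-7.9,-33.7]]
[[2.5,-5.7,-34.2],[2.5,-3.4,-34.5],[2.5,-1.2,-34.6],[2.5,1.1,-34.6],[2.5,3.4,-34.5],[2.5,5.7,-34.2],[2.5,7.9,-33.7],[2.5,10.1,-33.1]]
[[2.5,12.3,-32.4],[2.5,14.4,-31.5],[2.5,16.4,-30.5],[2.5,18.4,-29.4],[2.5,20.3,-28.1],[2.5,22.1,-26.7],[2.5,23.8,-25.2],[2.5,25.4,-23.5]]
delta each [-3.78, -0.0, 0.0]
```

Call:
{"fn": "arm_command", "kwargs": {
  "offset": [
    [0,-22,-26.7],
    [0,-20.3,-28],
    [0,-18.4,-29.3],
    [0,-16.5,-30.5],
    [0,-14.4,-31.5],
    [2,-12.3,-32.4],
    [2.5,-10,-33],
    [2.5,-8,-33.7]
  ],
  "delta_rot": [
    [-3.8,0,0],
    [-3.8,0,0],
    [-3.8,0,0],
    [-3.8,0,0],
    [-3.8,0,0],
    [-3.8,0,0],
    [-3.8,0,0],
    [-3.8,0,0]
  ],
  "claw": [-1,-1,-1,-1,-1,-1,-1,-1],
  "squeeze": 40
}}

```text
time: 0.97
tcp_pos: [0.356, -0.2766, 0.2244]
tool_rot: [0.629, 0.323, -0.629, 0.323]
force: [0.2, 0.0, -1.0]
grip_width: 0.0852
```

Call:
{"fn": "arm_command", "kwargs": {
  "offset": [
    [2.5,-5.7,-34],
    [2.5,-3.4,-34.5],
    [2.5,-1,-34.6],
    [2.5,1,-34.6],
    [2.5,3.4,-34.5],
    [2.5,5.7,-34],
    [2.5,8,-33.7],
    [2.5,10,-33]
  ],
  "delta_rot": [
    [-3.8,0,0],
    [-3.8,0,0],
    [-3.8,0,0],
    [-3.8,0,0],
    [-3.8,0,0],
    [-3.8,0,0],
    [-3.8,0,0],
    [-3.8,0,0]
  ],
  "claw": [-1,-1,-1,-1,-1,-1,-1,-1]
}}

```text
time: 1.63
tcp_pos: [0.4784, -0.0283, 0.2043]
tool_rot: [0.522, 0.477, -0.522, 0.477]
force: [0.7, -0.1, -0.6]
grip_width: 0.0854
```

Call:
{"fn": "arm_command", "kwargs": {
  "offset": [
    [2.5,12.3,-32.4],
    [2.5,14.4,-31.5],
    [2.5,16.4,-30.5],
    [2.5,18.4,-29.4],
    [2.5,20,-28],
    [2.5,22,-26.7],
    [2.5,23.8,-25],
    [2.5,25,-23.5]
  ],
  "delta_rot": [
    [-3.8,0,0],
    [-3.8,0,0],
    [-3.8,0,0],
    [-3.8,0,0],
    [-3.8,0,0],
    [-3.8,0,0],
    [-3.8,0,0],
    [-3.8,0,0]
  ],
  "claw": [-1,-1,-1,-1,-1,-1,-1,-1]
}}

```text
time: 2.3
tcp_pos: [0.5993, 0.2202, 0.184]
tool_rot: [0.379, 0.597, -0.379, 0.597]
force: [1.1, -0.1, 0.5]
grip_width: 0.0853
```

```bash
python3 - <<'E'
from h import *
t=read_camera("top");s=read_camera("side")
W=np.hstack([crop(t["frame"],170,115,66,66,6),crop(s["frame"],212,115,66,100,6)[:396+0] if 0 else cv2.resize(s["frame"][130:210,212:278],(396,480))[:396+84][:480][-396:]])
cv2.imwrite("pics/r1.png",W)
o=get_obs();print(o["time"],o["tcp_pos"],o["joints"]);plan(np.array([.604,.2185,.05]),down(24.5),8)
print(cur()[1].as_matrix().round(3), pix(t,o["tcp_pos"]),pix(s,o["tcp_pos"]))
E
```

```text
2.4 [0.5998857  0.22282423 0.18261425] [2.55900221e-01 5.27777839e-01 1.90165763e-01 1.23313743e+00
 1.37504002e-03 1.38420007e+00]
dist [   4.1   -4.3 -132.6] rot [ 0.9 -0.1 -0. ]
[[16.6,0.2,0.7],[16.6,0.2,0.7],[16.6,0.2,0.7],[16.6,0.2,0.7],[16.6,0.2,0.7],[16.6,0.2,0.7],[16.6,0.2,0.7],[16.6,0.2,0.7]]
delta each [0.11, -0.01, -0.0]
[[-0.     0.904  0.428]
 [ 0.001  0.428 -0.904]
 [-1.     0.    -0.001]] [[189.94329727 139.53434544]] [[240.88947219 142.51251794]]
```

View pics/r1.png

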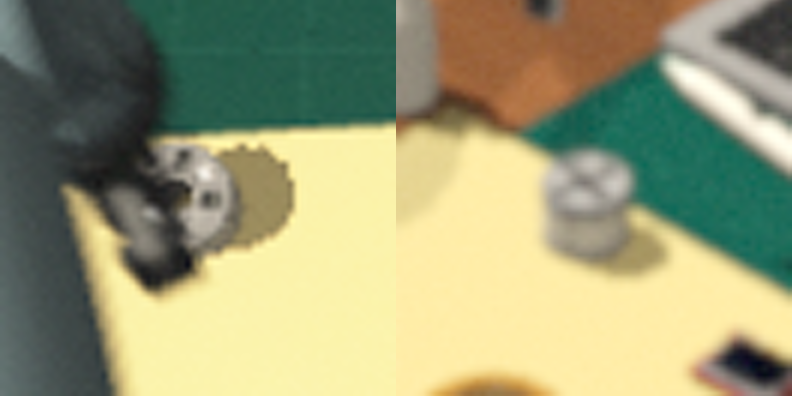

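The reel is still in place at about (200,148) in the top view, partly hidden by the gripper. The side crop missed the fingers. I'll descend.

Call:
{"fn": "arm_command", "kwargs": {
  "offset": [
    [16.5,0,0.6],
    [16.5,0,0.6],
    [16.5,0,0.6],
    [16.5,0,0.6],
    [16.5,0,0.6],
    [16.5,0,0.6],
    [16.5,0,0.6],
    [14,0,0.6]
  ],
  "delta_rot": [
    [0,0,0],
    [0,0,0],
    [0,0,0],
    [0,0,0],
    [0,0,0],
    [0,0,0],
    [0,0,0],
    [0,0,0]
  ],
  "claw": [-1,-1,-1,-1,-1,-1,-1,-1]
}}

```text
time: 3.07
tcp_pos: [0.6002, 0.2133, 0.0537]
tool_rot: [0.38, 0.596, -0.381, 0.596]
force: [0.1, -0.7, -0.7]
grip_width: 0.0855
```

```bash
python3 - <<'E'
from h import *
t=read_camera("top");s=read_camera("side")
W=np.hstack([crop(t["frame"],165,110,66,66,6),crop(s["frame"],212,135,66,66,6)])
cv2.imwrite("pics/r2.png",W)
o=get_obs();print(o["time"],o["tcp_pos"],o["force"]);plan(np.array([.6045,.2182,.006]),down(24.5),4)
p,r=cur()
for n,c,u0,v0,x0 in(("t",t,165,110,0),("s",s,212,135,396)):
  for q in(p,p+r.apply([0,.0427,0]),p+r.apply([0,-.0427,0]),np.array([.6045,.2182,.044])): print(n,(pix(c,q)[0]-[u0,v0])*6+[x0,0])
E
```

```text
3.1667 [0.59835525 0.21280342 0.05206927] [-0.37509444  0.10176749  0.17619481]
dist [  6.1   5.4 -46.1] rot [ 0.5 -0.   0.3]
[[11.5,2.0,-0.6],[11.5,2.0,-0.6],[11.5,2.0,-0.6],[11.5,2.0,-0.6]]
delta each [0.12, -0.01, 0.08]
t [216.90016703 229.70728238]
t [183.66427652 154.06058337]
t [250.4502174  305.93857999]
t [209.14217675 220.35534035]
s [580.32055937 228.81404597]
s [605.18302796 189.29455085]
s [554.60043023 269.7102779 ]
s [581.51375406 230.87621497]
```

View pics/r2.png

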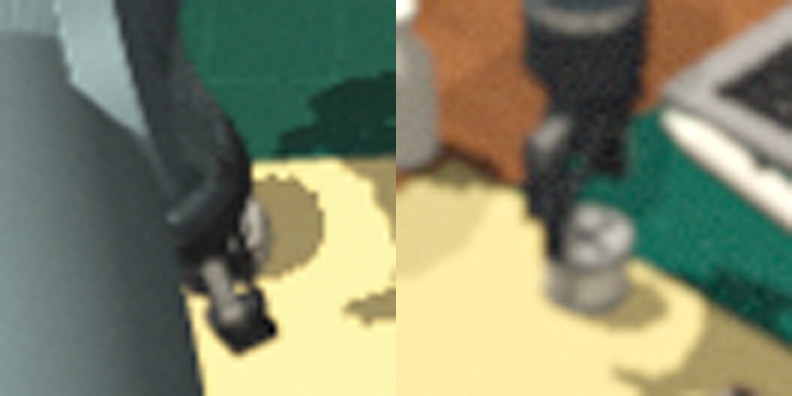

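Side crop: the reel is at about (590,235), between the fingers at about (553,255) and (612,175), so the fingers straddle it. A small lateral correction remains.

Call:
{"fn": "arm_command", "kwargs": {
  "offset": [
    [0,4,-0.8],
    [0,4,-0.8],
    [5,0,0],
    [5,0,0],
    [5,0,0],
    [0,0,0],
    [0,0,0],
    [0,0,0]
  ],
  "delta_rot": [
    [0,0,0],
    [0,0,0],
    [0,0,0],
    [0,0,0],
    [0,0,0],
    [0,0,0],
    [0,0,0],
    [0,0,0]
  ],
  "claw": [-1,-1,-1,-1,-1,-1,-1,-1]
}}

```text
time: 3.83
tcp_pos: [0.6073, 0.2189, 0.0397]
tool_rot: [0.38, 0.597, -0.38, 0.596]
force: [0.4, -0.6, -0.0]
grip_width: 0.0857
```

```bash
python3 - <<'E'
from h import *
o=get_obs();print(o["time"],o["tcp_pos"],o["force"]);plan(np.array([.605,.2175,.006]),down(24.5),8)
E
```

```text
3.8333 [0.60731817 0.21890427 0.03967461] [ 0.38959468 -0.56092105 -0.01352107]
dist [ -2.3  -1.4 -33.7] rot [0.5 0.  0. ]
[[4.2,-0.3,0.0],[4.2,-0.3,0.0],[4.2,-0.3,0.0],[4.2,-0.3,0.0],[4.2,-0.3,0.0],[4.2,-0.3,0.0],[4.2,-0.3,0.0],[4.2,-0.3,0.0]]
delta each [0.07, 0.0, 0.0]
```

Call:
{"fn": "arm_command", "kwargs": {
  "offset": [
    [6,-0.8,0],
    [6,-0.8,0],
    [6,-0.8,0],
    [6,0,0],
    [5,0,0],
    [4,0,0],
    [0,0,0],
    [0,0,0]
  ],
  "delta_rot": [
    [0,0,0],
    [0,0,0],
    [0,0,0],
    [0,0,0],
    [0,0,0],
    [0,0,0],
    [0,0,0],
    [0,0,0]
  ],
  "claw": [-1,-1,-1,-1,-1,-1,-1,-1]
}}

```text
time: 4.5
tcp_pos: [0.6051, 0.2179, 0.0064]
tool_rot: [0.38, 0.597, -0.38, 0.596]
force: [0.6, -0.4, 0.2]
grip_width: 0.0853
```

Call:
{"fn": "arm_command", "kwargs": {
  "offset": [
    [0,0,0],
    [0,0,0],
    [0,0,0],
    [0,0,0],
    [0,0,0],
    [0,0,0],
    [0,0,0],
    [0,0,0]
  ],
  "delta_rot": [
    [0,0,0],
    [0,0,0],
    [0,0,0],
    [0,0,0],
    [0,0,0],
    [0,0,0],
    [0,0,0],
    [0,0,0]
  ],
  "claw": [0,0,0.2,0.4,0.5,0.6,0.7,0.8],
  "squeeze": 40
}}

```text
time: 5.17
tcp_pos: [0.6061, 0.2182, 0.0076]
tool_rot: [0.38, 0.596, -0.379, 0.597]
force: [-0.5, 0.6, 5.6]
grip_width: 0.0548
```

Call:
{"fn": "arm_command", "kwargs": {
  "offset": [
    [0,0,0],
    [0,0,0],
    [-5,0,0],
    [-15,0,0],
    [-25,0,0],
    [-30,0,0],
    [-30,0,0],
    [-30,0,0]
  ],
  "delta_rot": [
    [0,0,0],
    [0,0,0],
    [0,0,0],
    [0,0,0],
    [0,0,0],
    [0,0,0],
    [0,0,0],
    [0,0,0]
  ],
  "claw": [1,1,1,1,1,1,1,1],
  "squeeze": 50
}}

```text
time: 5.83
tcp_pos: [0.6039, 0.2175, 0.1418]
tool_rot: [0.379, 0.597, -0.381, 0.596]
force: [0.5, 0.6, -2.1]
grip_width: 0.0544
```

Call:
{"fn": "arm_command", "kwargs": {
  "offset": [
    [-30,0,0],
    [-30,0,0],
    [-20,0,0],
    [-10,0,0],
    [0,0,0],
    [0,0,0],
    [0,0,0],
    [0,0,0]
  ],
  "delta_rot": [
    [0,0,0],
    [0,0,0],
    [0,0,0],
    [0,0,0],
    [0,0,0],
    [0,0,0],
    [0,0,0],
    [0,0,0]
  ],
  "claw": [1,1,1,1,1,1,1,1]
}}

```text
time: 6.5
tcp_pos: [0.6041, 0.2177, 0.2296]
tool_rot: [0.379, 0.597, -0.381, 0.595]
force: [-0.1, 0.8, -1.6]
grip_width: 0.0546
```

```bash
python3 - <<'E'
from h import *
s=read_camera("side")
o=get_obs();print(o["time"],o["tcp_pos"],o["force"],o["grip_width"],o["joints"])
Rt=toolseat(90); d=RS.apply([0,0,1])
pre=SEAT+d*.125   # tcp above seat along axis
print("pre",pre); plan(pre,Rt,24)
p,r=cur(); face=p+r.apply([.0076,0,0]); u=pix(s,face-[0,0,0])[0];print("face/top pix",u,pix(s,face+[0,0,.044]))
a,b=(u-[45,70]).astype(int); print(a,b)
cv2.imwrite("pics/g1.png",crop(s["frame"],max(a,0),max(b,0),100,100,5))
E
```

```text
6.55 [0.60426639 0.21769896 0.22980951] [-0.02491461 -0.53667744 -2.85998748] 0.054290826538752335 [ 2.47149417e-01  5.27435380e-01  3.11043159e-01  1.35801045e+00
 -1.43012586e-04  1.38119153e+00]
pre [ 0.54281676 -0.09878642  0.20575556]
dist [ -61.4 -316.5  -24.1] rot [-55.7 -36.6  20.4]
[[1.0,-7.9,10.9],[1.2,-8.3,10.5],[1.3,-8.8,10.1],[1.5,-9.2,9.7],[1.6,-9.6,9.3],[1.7,-10.0,8.9],[1.8,-10.4,8.4],[1.8,-10.7,7.9]]
[[1.9,-11.1,7.4],[1.9,-11.4,6.9],[1.9,-11.7,6.4],[1.9,-12.0,5.9],[1.8,-12.2,5.4],[1.8,-12.5,4.8],[1.7,-12.7,4.2],[1.6,-12.9,3.7]]
[[1.5,-13.0,3.1],[1.4,-13.1,2.6],[1.3,-13.3,2.0],[1.1,-13.3,1.4],[1.0,-13.4,0.8],[0.8,-13.4,0.3],[0.6,-13.5,-0.3],[0.4,-13.4,-0.8]]
delta each [-2.32, -1.52, 0.85]
face/top pix [242.7487692 133.199061 ] [[242.69464851 122.40392201]]
197 63
```

View pics/g1.png

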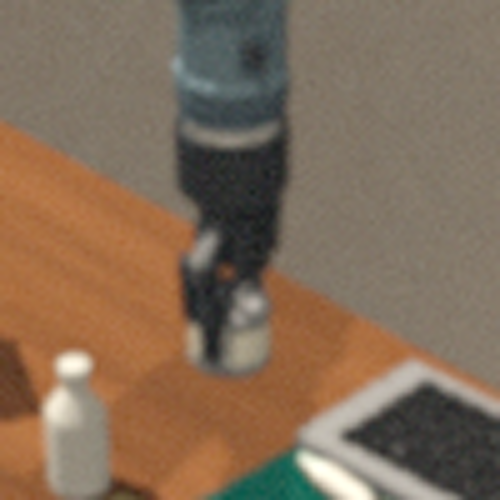

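The reel is held level in the gripper, with its bottom at about (230,370) in the crop. Now I'll carry it to the pre-insertion pose.

Call:
{"fn": "arm_command", "kwargs": {
  "offset": [
    [1,-8,11],
    [1,-8.3,10.5],
    [1.3,-8.8,10],
    [1.5,-9.2,9.7],
    [1.6,-9.6,9.3],
    [1.7,-10,8.9],
    [1.8,-10.4,8.4],
    [1.8,-10.7,8]
  ],
  "delta_rot": [
    [-2.32,-1.52,0.85],
    [-2.32,-1.52,0.85],
    [-2.32,-1.52,0.85],
    [-2.32,-1.52,0.85],
    [-2.32,-1.52,0.85],
    [-2.32,-1.52,0.85],
    [-2.32,-1.52,0.85],
    [-2.32,-1.52,0.85]
  ],
  "claw": [1,1,1,1,1,1,1,1]
}}

```text
time: 7.22
tcp_pos: [0.5837, 0.1118, 0.2224]
tool_rot: [0.27, 0.561, -0.281, 0.731]
force: [-0.0, -0.4, -2.0]
grip_width: 0.0543
```

Call:
{"fn": "arm_command", "kwargs": {
  "offset": [
    [1.9,-11,7.4],
    [1.9,-11.4,6.9],
    [1.9,-11.7,6.4],
    [1.9,-12,5.9],
    [1.8,-12.2,5.4],
    [1.8,-12.5,4.8],
    [1.7,-12.7,4.2],
    [1.6,-12.9,3.7]
  ],
  "delta_rot": [
    [-2.32,-1.52,0.85],
    [-2.32,-1.52,0.85],
    [-2.32,-1.52,0.85],
    [-2.32,-1.52,0.85],
    [-2.32,-1.52,0.85],
    [-2.32,-1.52,0.85],
    [-2.32,-1.52,0.85],
    [-2.32,-1.52,0.85]
  ],
  "claw": [1,1,1,1,1,1,1,1]
}}

```text
time: 7.88
tcp_pos: [0.5627, 0.0066, 0.2139]
tool_rot: [0.15, 0.502, -0.17, 0.835]
force: [-0.8, -1.0, -2.5]
grip_width: 0.0546
```

Call:
{"fn": "arm_command", "kwargs": {
  "offset": [
    [1.5,-13,3],
    [1.4,-13,2.6],
    [1.3,-13.3,2],
    [1,-13.3,1.4],
    [1,-13.4,0.8],
    [0.8,-13.4,0.3],
    [0.6,-13.5,-0.3],
    [0.4,-13.4,-0.8]
  ],
  "delta_rot": [
    [-2.32,-1.52,0.85],
    [-2.32,-1.52,0.85],
    [-2.32,-1.52,0.85],
    [-2.32,-1.52,0.85],
    [-2.32,-1.52,0.85],
    [-2.32,-1.52,0.85],
    [-2.32,-1.52,0.85],
    [-2.32,-1.52,0.85]
  ],
  "claw": [1,1,1,1,1,1,1,1]
}}

```text
time: 8.55
tcp_pos: [0.5421, -0.0982, 0.2056]
tool_rot: [0.025, 0.422, -0.052, 0.905]
force: [0.2, -0.6, -3.3]
grip_width: 0.0548
```

Call:
{"fn": "arm_command", "kwargs": {
  "offset": [
    [0,0,0],
    [0,0,0],
    [0,0,0],
    [0,0,0],
    [0,0,0],
    [0,0,0],
    [0,0,0],
    [0,0,0]
  ],
  "delta_rot": [
    [0,0,0],
    [0,0,0],
    [0,0,0],
    [0,0,0],
    [0,0,0],
    [0,0,0],
    [0,0,0],
    [0,0,0]
  ],
  "claw": [1,1,1,1,1,1,1,1]
}}

```text
time: 9.22
tcp_pos: [0.5441, -0.0979, 0.2075]
tool_rot: [0.026, 0.421, -0.053, 0.905]
force: [0.1, -0.0, -3.3]
grip_width: 0.0547
```

```bash
cat >> h.py <<'E'
def st():
    o=get_obs(); p,r=cur(); L=RS.inv()
    print("t",round(o["time"],2),"tcp in seat mm",np.round(1000*L.apply(p-SEAT),1),"F seat",np.round(L.apply(o["force"]),1),"T seat",np.round(L.apply(o["torque"]),2),"w",round(o["grip_width"]*1000,1))
    e=(toolseat(90).inv()*r).as_rotvec(); print("rot err from beta90, tool axes deg",np.round(np.degrees(e),1))
E
python3 - <<'E'
from h import *
st(); o=get_obs();print(o["joints"])
s=read_camera("side");t=read_camera("top")
cv2.imwrite("pics/p1.png",np.hstack([crop(t["frame"],275,110,66,66,6),crop(s["frame"],275,160,66,66,6)]))
p,r=cur(); F=p+r.apply([.0076,0,0]); d=-r.apply([1,0,0])
for n,c,u0,v0,x0 in(("t",t,275,110,0),("s",s,275,160,396)):
  for q in(SEAT,SEAT+RS.apply([0,0,.062]),F,F+d*.044): print(n,np.round((pix(c,q)[0]-[u0,v0]+.5)*6-.5+[x0,0]))
E
```

```text
t 9.22 tcp in seat mm [  2.    1.  125.6] F seat [-2.  -0.  -2.6] T seat [0.04 0.82 0.07] w 54.7
rot err from beta90, tool axes deg [ 0.  -0.1  0.1]
[-0.39330958 -0.15152351 -0.87489487  0.16684196  0.17716201 -0.21203047]
t [209. 170.]
t [211. 235.]
t [212. 295.]
t [214. 349.]
s [644. 241.]
s [597. 204.]
s [554. 165.]
s [517. 136.]
```

View pics/p1.png

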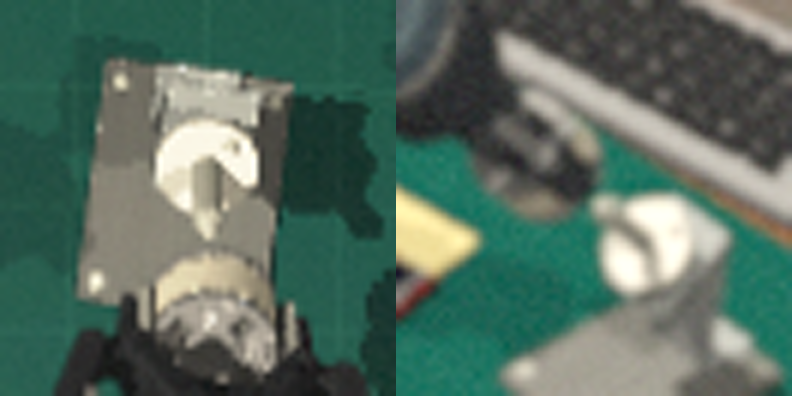

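The top crop shows the spindle tip at (207,238), and the held reel's flange is centred near x=215, slightly too far right (-y). The side crop puts the tip at (605,207), about 2 mm to the +x_s side of the reel axis. The dark pin spot is on the disc at (236,148) in the top crop. I'll shift the reel and advance.

Call:
{"fn": "arm_command", "kwargs": {
  "offset": [
    [10,1,0.8],
    [10,1,0.8],
    [10,0,0],
    [10,0,0],
    [8,0,0],
    [4,0,0],
    [0,0,0],
    [0,0,0]
  ],
  "delta_rot": [
    [0,0,0],
    [0,0,0],
    [0,0,0],
    [0,0,0],
    [0,0,0],
    [0,0,0],
    [0,0,0],
    [0,0,0]
  ],
  "claw": [1,1,1,1,1,1,1,1]
}}

```text
time: 9.98
tcp_pos: [0.5784, -0.1003, 0.1684]
tool_rot: [0.026, 0.421, -0.053, 0.905]
force: [-0.8, 0.5, -2.0]
grip_width: 0.0545
```

Call:
{"fn": "arm_command", "kwargs": {
  "offset": [
    [1,0,0],
    [1,0,0],
    [1,0,0],
    [1,0,0],
    [1,0,0],
    [1,0,0],
    [0,0,0],
    [0,0,0]
  ],
  "delta_rot": [
    [0,0,0],
    [0,0,0],
    [0,0,0],
    [0,0,0],
    [0,0,0],
    [0,0,0],
    [0,0,0],
    [0,0,0]
  ],
  "claw": [1,1,1,1,1,1,1,1]
}}

```text
time: 10.65
tcp_pos: [0.5824, -0.1008, 0.1639]
tool_rot: [0.026, 0.421, -0.053, 0.905]
force: [-0.1, 0.4, -2.0]
grip_width: 0.0539
```

```bash
python3 - <<'E'
from h import *
st()
s=read_camera("side");t=read_camera("top")
cv2.imwrite("pics/p2.png",np.hstack([crop(t["frame"],275,115,66,66,6),crop(s["frame"],275,160,66,66,6)]))
E
```

```text
t 10.65 tcp in seat mm [ 3.4  2.7 67.5] F seat [-1.3  0.4 -1.4] T seat [0.   0.83 0.05] w 53.9
rot err from beta90, tool axes deg [ 0.  -0.1  0.1]
```

View pics/p2.png

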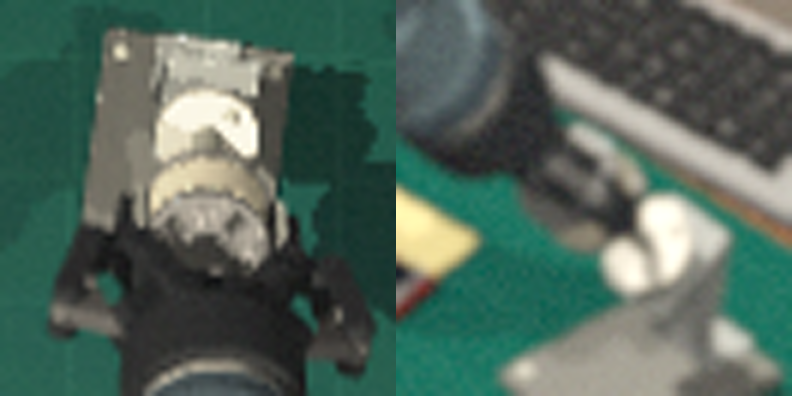

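The reel flange is now centred at x≈209 in the top crop, over the spindle at about 207. The face is about level with the tip, and there is no contact force. I'll continue gently.

Call:
{"fn": "arm_command", "kwargs": {
  "offset": [
    [1,0,0],
    [1,0,0],
    [1,0,0],
    [1,0,0],
    [1,0,0],
    [1,0,0],
    [0,0,0],
    [0,0,0]
  ],
  "delta_rot": [
    [0,0,0],
    [0,0,0],
    [0,0,0],
    [0,0,0],
    [0,0,0],
    [0,0,0],
    [0,0,0],
    [0,0,0]
  ],
  "claw": [1,1,1,1,1,1,1,1]
}}

```text
time: 11.42
tcp_pos: [0.5862, -0.1013, 0.1593]
tool_rot: [0.026, 0.421, -0.053, 0.905]
force: [0.2, -0.0, -2.4]
grip_width: 0.0547
```

```bash
python3 -c "
from h import *
st()"
```

```text
t 11.42 tcp in seat mm [ 3.4  2.7 61.5] F seat [-1.4 -0.  -2. ] T seat [0.03 0.78 0.04] w 54.7
rot err from beta90, tool axes deg [ 0.  -0.1  0.1]
```

Call:
{"fn": "arm_command", "kwargs": {
  "offset": [
    [1,0,0],
    [1,0,0],
    [1,0,0],
    [1,0,0],
    [0,0,0],
    [0,0,0],
    [0,0,0],
    [0,0,0]
  ],
  "delta_rot": [
    [0,0,0],
    [0,0,0],
    [0,0,0],
    [0,0,0],
    [0,0,0],
    [0,0,0],
    [0,0,0],
    [0,0,0]
  ],
  "claw": [1,1,1,1,1,1,1,1]
}}

```text
time: 12.08
tcp_pos: [0.5887, -0.1016, 0.1563]
tool_rot: [0.026, 0.421, -0.053, 0.905]
force: [0.1, -0.5, -3.0]
grip_width: 0.0542
```

```bash
python3 -c "
from h import *
st()"
```

```text
t 12.08 tcp in seat mm [ 3.4  2.7 57.6] F seat [-1.8 -0.4 -2.4] T seat [-0.06  0.92  0.02] w 54.2
rot err from beta90, tool axes deg [ 0.  -0.1  0.1]
```

Call:
{"fn": "arm_command", "kwargs": {
  "offset": [
    [1.5,0,0],
    [1.5,0,0],
    [1.5,0,0],
    [1.5,0,0],
    [1.5,0,0],
    [1.5,0,0],
    [1,0,0],
    [0,0,0]
  ],
  "delta_rot": [
    [0,0,0],
    [0,0,0],
    [0,0,0],
    [0,0,0],
    [0,0,0],
    [0,0,0],
    [0,0,0],
    [0,0,0]
  ],
  "claw": [1,1,1,1,1,1,1,1]
}}

```text
time: 12.75
tcp_pos: [0.5952, -0.1023, 0.1484]
tool_rot: [0.026, 0.421, -0.053, 0.905]
force: [-0.4, -0.1, -3.6]
grip_width: 0.0544
```

```bash
python3 -c "
from h import *
st()"
```

```text
t 12.75 tcp in seat mm [ 3.3  2.7 47.4] F seat [-2.6 -0.2 -2.5] T seat [-0.17  0.89  0.  ] w 54.4
rot err from beta90, tool axes deg [ 0.  -0.1  0.1]
```

Call:
{"fn": "arm_command", "kwargs": {
  "offset": [
    [1.5,0,0],
    [1.5,0,0],
    [1.5,0,0],
    [1.5,0,0],
    [1.5,0,0],
    [1.5,0,0],
    [1,0,0],
    [0,0,0]
  ],
  "delta_rot": [
    [0,0,0],
    [0,0,0],
    [0,0,0],
    [0,0,0],
    [0,0,0],
    [0,0,0],
    [0,0,0],
    [0,0,0]
  ],
  "claw": [1,1,1,1,1,1,1,1]
}}

```text
time: 13.42
tcp_pos: [0.6016, -0.1031, 0.1408]
tool_rot: [0.026, 0.421, -0.053, 0.905]
force: [0.3, -1.5, -4.4]
grip_width: 0.0542
```

```bash
python3 -c "
from h import *
st()"
```

```text
t 13.42 tcp in seat mm [ 3.4  2.7 37.4] F seat [-2.4 -1.4 -3.7] T seat [-0.27  1.02 -0.04] w 54.2
rot err from beta90, tool axes deg [ 0.  -0.1  0.1]
```

Call:
{"fn": "arm_command", "kwargs": {
  "offset": [
    [1,-0.4,-0.3],
    [1,-0.4,-0.2],
    [1.5,0,0],
    [1.5,0,0],
    [1.5,0,0],
    [1.5,0,0],
    [1,0,0],
    [0,0,0]
  ],
  "delta_rot": [
    [0,0,0],
    [0,0,0],
    [0,0,0],
    [0,0,0],
    [0,0,0],
    [0,0,0],
    [0,0,0],
    [0,0,0]
  ],
  "claw": [1,1,1,1,1,1,1,1]
}}

```text
time: 14.08
tcp_pos: [0.607, -0.1045, 0.1337]
tool_rot: [0.026, 0.421, -0.053, 0.905]
force: [0.3, -0.7, -2.4]
grip_width: 0.0545
```

```bash
python3 -c "
from h import *
st()"
```

```text
t 14.08 tcp in seat mm [ 3.   2.  28.4] F seat [-1.2 -0.6 -2.1] T seat [0.02 0.86 0.04] w 54.5
rot err from beta90, tool axes deg [ 0.  -0.1  0.1]
```

Call:
{"fn": "arm_command", "kwargs": {
  "offset": [
    [1,0,0],
    [1,0,0],
    [1,0,0],
    [1,0,0],
    [1,0,0],
    [0.5,0,0],
    [0,0,0],
    [0,0,0]
  ],
  "delta_rot": [
    [0,0,0],
    [0,0,0],
    [0,0,0],
    [0,0,0],
    [0,0,0],
    [0,0,0],
    [0,0,0],
    [0,0,0]
  ],
  "claw": [1,1,1,1,1,1,1,1]
}}

```text
time: 14.75
tcp_pos: [0.6104, -0.1049, 0.1296]
tool_rot: [0.026, 0.421, -0.053, 0.905]
force: [-0.6, -0.6, -2.4]
grip_width: 0.0546
```

```bash
python3 -c "
from h import *
st()"
```

```text
t 14.75 tcp in seat mm [ 3.   1.9 23.1] F seat [-2.  -0.7 -1.5] T seat [0.02 0.78 0.02] w 54.6
rot err from beta90, tool axes deg [ 0.  -0.1  0.1]
```

Call:
{"fn": "arm_command", "kwargs": {
  "offset": [
    [0.7,0,0],
    [0.7,0,0],
    [0.7,0,0],
    [0.7,0,0],
    [0.7,0,0],
    [0.5,0,0],
    [0,0,0],
    [0,0,0]
  ],
  "delta_rot": [
    [0,0,0],
    [0,0,0],
    [0,0,0],
    [0,0,0],
    [0,0,0],
    [0,0,0],
    [0,0,0],
    [0,0,0]
  ],
  "claw": [1,1,1,1,1,1,1,1]
}}

```text
time: 15.42
tcp_pos: [0.613, -0.1052, 0.1265]
tool_rot: [0.026, 0.421, -0.053, 0.905]
force: [-0.9, -0.3, -3.3]
grip_width: 0.0545
```

```bash
python3 -c "
from h import *
st()"
```

```text
t 15.42 tcp in seat mm [ 3.   1.9 19.1] F seat [-2.8 -0.4 -2. ] T seat [-0.02  0.81 -0.07] w 54.5
rot err from beta90, tool axes deg [ 0.  -0.1  0.1]
```

Call:
{"fn": "arm_command", "kwargs": {
  "offset": [
    [0.4,0,0],
    [0.4,0,0],
    [0.4,0,0],
    [0.4,0,0],
    [0.4,0,0],
    [0,0,0],
    [0,0,0],
    [0,0,0]
  ],
  "delta_rot": [
    [0,0,0],
    [0,0,0],
    [0,0,0],
    [0,0,0],
    [0,0,0],
    [0,0,0],
    [0,0,0],
    [0,0,0]
  ],
  "claw": [1,1,1,1,1,1,1,1]
}}

```text
time: 16.08
tcp_pos: [0.6142, -0.1053, 0.125]
tool_rot: [0.026, 0.421, -0.053, 0.905]
force: [-0.2, 0.1, -2.4]
grip_width: 0.0541
```

```bash
python3 -c "
from h import *
st()"
```

```text
t 16.08 tcp in seat mm [ 3.   1.9 17.1] F seat [-1.7  0.1 -1.7] T seat [0.01 0.88 0.01] w 54.1
rot err from beta90, tool axes deg [ 0.  -0.1  0.1]
```

Call:
{"fn": "arm_command", "kwargs": {
  "offset": [
    [0.4,0,0],
    [0.4,0,0],
    [0.4,0,0],
    [0.4,0,0],
    [0.4,0,0],
    [0,0,0],
    [0,0,0],
    [0,0,0]
  ],
  "delta_rot": [
    [0,0,0],
    [0,0,0],
    [0,0,0],
    [0,0,0],
    [0,0,0],
    [0,0,0],
    [0,0,0],
    [0,0,0]
  ],
  "claw": [1,1,1,1,1,1,1,1]
}}

```text
time: 16.75
tcp_pos: [0.6155, -0.1055, 0.1235]
tool_rot: [0.026, 0.421, -0.053, 0.905]
force: [-0.8, 0.3, -2.5]
grip_width: 0.0544
```

```bash
python3 -c "
from h import *
st()"
```

```text
t 16.75 tcp in seat mm [ 3.   1.9 15.1] F seat [-2.3  0.2 -1.4] T seat [ 0.02  0.86 -0.05] w 54.4
rot err from beta90, tool axes deg [ 0.  -0.1  0.1]
```

Call:
{"fn": "arm_command", "kwargs": {
  "offset": [
    [0.4,0,0],
    [0.4,0,0],
    [0.4,0,0],
    [0.4,0,0],
    [0.4,0,0],
    [0,0,0],
    [0,0,0],
    [0,0,0]
  ],
  "delta_rot": [
    [0,0,0],
    [0,0,0],
    [0,0,0],
    [0,0,0],
    [0,0,0],
    [0,0,0],
    [0,0,0],
    [0,0,0]
  ],
  "claw": [1,1,1,1,1,1,1,1]
}}

```text
time: 17.42
tcp_pos: [0.6168, -0.1057, 0.122]
tool_rot: [0.026, 0.421, -0.053, 0.905]
force: [-0.0, 0.2, -1.7]
grip_width: 0.0541
```

```bash
python3 -c "
from h import *
st()"
```

```text
t 17.42 tcp in seat mm [ 3.1  1.9 13.1] F seat [-1.1  0.2 -1.3] T seat [-0.    0.84 -0.02] w 54.1
rot err from beta90, tool axes deg [ 0.  -0.1  0.1]
```

Call:
{"fn": "arm_command", "kwargs": {
  "offset": [
    [0.3,0,0],
    [0.3,0,0],
    [0.3,0,0],
    [0.3,0,0],
    [0.3,0,0],
    [0,0,0],
    [0,0,0],
    [0,0,0]
  ],
  "delta_rot": [
    [0,0,0],
    [0,0,0],
    [0,0,0],
    [0,0,0],
    [0,0,0],
    [0,0,0],
    [0,0,0],
    [0,0,0]
  ],
  "claw": [1,1,1,1,1,1,1,1]
}}

```text
time: 18.08
tcp_pos: [0.6178, -0.1058, 0.1209]
tool_rot: [0.026, 0.421, -0.053, 0.905]
force: [0.2, -0.0, -2.6]
grip_width: 0.0545
```

```bash
python3 -c "
from h import *
st()"
```

```text
t 18.08 tcp in seat mm [ 3.1  1.9 11.6] F seat [-1.5 -0.  -2.1] T seat [ 0.03  0.83 -0.03] w 54.5
rot err from beta90, tool axes deg [ 0.  -0.1  0.1]
```

Call:
{"fn": "arm_command", "kwargs": {
  "offset": [
    [0.3,0,0],
    [0.3,0,0],
    [0.3,0,0],
    [0.3,0,0],
    [0.3,0,0],
    [0,0,0],
    [0,0,0],
    [0,0,0]
  ],
  "delta_rot": [
    [0,0,0],
    [0,0,0],
    [0,0,0],
    [0,0,0],
    [0,0,0],
    [0,0,0],
    [0,0,0],
    [0,0,0]
  ],
  "claw": [1,1,1,1,1,1,1,1]
}}

```text
time: 18.75
tcp_pos: [0.6187, -0.1059, 0.1197]
tool_rot: [0.026, 0.421, -0.053, 0.905]
force: [0.4, -0.2, -2.1]
grip_width: 0.0545
```

```bash
python3 -c "
from h import *
st()"
```

```text
t 18.75 tcp in seat mm [ 3.1  1.9 10.1] F seat [-1.  -0.1 -1.9] T seat [-0.03  0.82 -0.03] w 54.5
rot err from beta90, tool axes deg [ 0.  -0.1  0.1]
```

Call:
{"fn": "arm_command", "kwargs": {
  "offset": [
    [0.3,0,0],
    [0.3,0,0],
    [0.3,0,0],
    [0.3,0,0],
    [0.3,0,0],
    [0,0,0],
    [0,0,0],
    [0,0,0]
  ],
  "delta_rot": [
    [0,0,0],
    [0,0,0],
    [0,0,0],
    [0,0,0],
    [0,0,0],
    [0,0,0],
    [0,0,0],
    [0,0,0]
  ],
  "claw": [1,1,1,1,1,1,1,1]
}}

```text
time: 19.42
tcp_pos: [0.6197, -0.106, 0.1186]
tool_rot: [0.026, 0.421, -0.053, 0.905]
force: [0.2, -0.7, -1.7]
grip_width: 0.0543
```

```bash
python3 -c "
from h import *
st()"
```

```text
t 19.42 tcp in seat mm [3.1 1.9 8.6] F seat [-0.9 -0.7 -1.5] T seat [ 0.01  0.84 -0.02] w 54.3
rot err from beta90, tool axes deg [ 0.  -0.1  0.1]
```

Call:
{"fn": "arm_command", "kwargs": {
  "offset": [
    [0.3,0,0],
    [0.3,0,0],
    [0.3,0,0],
    [0.3,0,0],
    [0.3,0,0],
    [0,0,0],
    [0,0,0],
    [0,0,0]
  ],
  "delta_rot": [
    [0,0,0],
    [0,0,0],
    [0,0,0],
    [0,0,0],
    [0,0,0],
    [0,0,0],
    [0,0,0],
    [0,0,0]
  ],
  "claw": [1,1,1,1,1,1,1,1]
}}

```text
time: 20.08
tcp_pos: [0.6206, -0.1061, 0.1174]
tool_rot: [0.026, 0.421, -0.053, 0.905]
force: [0.3, 0.3, -2.7]
grip_width: 0.0543
```

```bash
python3 -c "
from h import *
st()"
```

```text
t 20.08 tcp in seat mm [3.  2.  7.1] F seat [-1.6  0.3 -2.3] T seat [-0.    0.86  0.03] w 54.3
rot err from beta90, tool axes deg [ 0.  -0.1  0.1]
```

Call:
{"fn": "arm_command", "kwargs": {
  "offset": [
    [0.3,0,0],
    [0.3,0,0],
    [0.3,0,0],
    [0.3,0,0],
    [0.2,0,0],
    [0,0,0],
    [0,0,0],
    [0,0,0]
  ],
  "delta_rot": [
    [0,0,0],
    [0,0,0],
    [0,0,0],
    [0,0,0],
    [0,0,0],
    [0,0,0],
    [0,0,0],
    [0,0,0]
  ],
  "claw": [1,1,1,1,1,1,1,1]
}}

```text
time: 20.75
tcp_pos: [0.621, -0.1061, 0.1171]
tool_rot: [0.026, 0.421, -0.054, 0.905]
force: [-12.4, 2.0, 9.0]
grip_width: 0.0545
```

```bash
python3 -c "
from h import *
st()"
```

```text
t 20.75 tcp in seat mm [3.2 2.  6.6] F seat [-3.8  0.6 14.9] T seat [-0.07  1.09 -0.02] w 54.5
rot err from beta90, tool axes deg [ 0.  -0.1  0.1]
```

Call:
{"fn": "arm_command", "kwargs": {
  "offset": [
    [-0.3,0,0],
    [-0.2,0,0],
    [0,0,0],
    [0,0,0],
    [0,0,0],
    [0,0,0],
    [0,0,0],
    [0,0,0]
  ],
  "delta_rot": [
    [0,0,0],
    [0,0,0],
    [0,0,0],
    [1,0,0],
    [1,0,0],
    [1,0,0],
    [0,0,0],
    [0,0,0]
  ],
  "claw": [1,1,1,1,1,1,1,1]
}}

```text
time: 21.42
tcp_pos: [0.6212, -0.1063, 0.1173]
tool_rot: [0.049, 0.419, -0.065, 0.904]
force: [-7.3, 1.7, 5.5]
grip_width: 0.0546
```

```bash
python3 -c "
from h import *
st()"
```

```text
t 21.42 tcp in seat mm [3.4 1.8 6.6] F seat [-2.2  0.8  9. ] T seat [-0.11  1.01 -0.12] w 54.6
rot err from beta90, tool axes deg [ 3.1 -0.1  0.1]
```

Call:
{"fn": "arm_command", "kwargs": {
  "offset": [
    [-0.2,0,0],
    [0,0,0],
    [0,0,0],
    [0,0,0],
    [0,0,0],
    [0,0,0],
    [0,0,0],
    [0,0,0]
  ],
  "delta_rot": [
    [0,0,0],
    [1,0,0],
    [1,0,0],
    [1,0,0],
    [1,0,0],
    [1,0,0],
    [0,0,0],
    [0,0,0]
  ],
  "claw": [1,1,1,1,1,1,1,1]
}}

```text
time: 22.08
tcp_pos: [0.6214, -0.1064, 0.1175]
tool_rot: [0.089, 0.416, -0.083, 0.901]
force: [-4.9, -0.0, 3.8]
grip_width: 0.0541
```

```bash
python3 -c "
from h import *
st()
s=read_camera('side');t=read_camera('top')
cv2.imwrite('pics/q1.png',np.hstack([crop(t['frame'],290,115,40,40,10),crop(s['frame'],290,175,40,40,10)]))
p,r=cur(); F=p+r.apply([.0076,0,0])
for n,c,u0,v0,x0 in(('t',t,290,115,0),('s',s,290,175,400)):
  for q in(SEAT,SEAT+RS.apply([0,0,.062]),F): print(n,np.round((pix(c,q)[0]-[u0,v0]+.5)*10-.5+[x0,0]))
"
```

```text
t 22.08 tcp in seat mm [3.7 1.7 6.7] F seat [-1.3 -0.6  6.1] T seat [-0.14  0.85 -0.07] w 54.1
rot err from beta90, tool axes deg [ 8.1 -0.1  0. ]
t [198. 233.]
t [202. 341.]
t [195. 220.]
s [663. 253.]
s [586. 191.]
s [668. 242.]
```

View pics/q1.png

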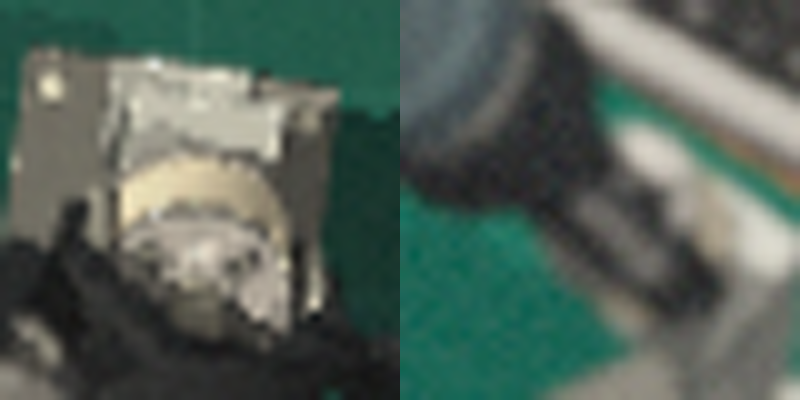

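The reel is in contact at about 8 N. The images don't settle whether it rests on the pin or on the disc, so I'll average force readings here and again with the reel backed off.

```bash
cat >> h.py <<'E'
def avg(n=16):
    L=RS.inv(); A=[]
    for _ in range(n): read_camera("top"); o=get_obs(); A.append(np.r_[L.apply(o["tcp_pos"]-SEAT)*1000,L.apply(o["force"]),L.apply(o["torque"])])
    A=np.array(A); m=A.mean(0); print("t",o["time"],"p",m[:3].round(2),"F",m[3:6].round(2),"T",m[6:].round(3),"sd",A.std(0)[3:].round(2),"turn",np.round(np.degrees((toolseat(90).inv()*cur()[1]).as_rotvec()),1))
E
python3 -c "
from h import *
avg()"
```

```text
t 22.9833 p [3.73 1.69 6.65] F [-1.64 -0.09  6.83] T [-0.143  0.856 -0.092] sd [0.57 0.39 0.57 0.03 0.02 0.03] turn [ 8.1 -0.1  0. ]
```

Call:
{"fn": "arm_command", "kwargs": {
  "offset": [
    [-0.4,0,0],
    [-0.3,0,0],
    [-0.3,0,0],
    [0,0,0],
    [0,0,0],
    [0,0,0],
    [0,0,0],
    [0,0,0]
  ],
  "delta_rot": [
    [0,0,0],
    [0,0,0],
    [0,0,0],
    [0,0,0],
    [0,0,0],
    [0,0,0],
    [0,0,0],
    [0,0,0]
  ],
  "claw": [1,1,1,1,1,1,1,1]
}}

```text
time: 23.65
tcp_pos: [0.6204, -0.1061, 0.1176]
tool_rot: [0.089, 0.416, -0.083, 0.901]
force: [0.7, -0.6, -3.4]
grip_width: 0.0545
```

```bash
python3 -c "
from h import *
avg()"
```

```text
t 24.45 p [3.07 1.94 7.4 ] F [-1.49  0.1  -2.05] T [ 0.004  0.84  -0.01 ] sd [0.45 0.51 0.4  0.03 0.04 0.02] turn [ 8.  -0.1  0.1]
```

Contact is off-axis at a radius of about 15 mm, so the reel is resting on the pin. The torque pulls the reel further in the turning direction, which suggests a slot edge. I'll turn a bit more and advance gently.

Call:
{"fn": "arm_command", "kwargs": {
  "offset": [
    [0,0,0],
    [0,0,0],
    [0,0,0],
    [0,0,0],
    [0.3,0,0],
    [0.3,0,0],
    [0.3,0,0],
    [0,0,0]
  ],
  "delta_rot": [
    [1,0,0],
    [1.5,0,0],
    [1.5,0,0],
    [1,0,0],
    [0,0,0],
    [0,0,0],
    [0,0,0],
    [0,0,0]
  ],
  "claw": [1,1,1,1,1,1,1,1]
}}

```text
time: 25.12
tcp_pos: [0.6213, -0.1061, 0.1175]
tool_rot: [0.128, 0.412, -0.101, 0.897]
force: [-4.1, 1.4, 3.5]
grip_width: 0.0542
```

```bash
python3 -c "
from h import *
avg(6)"
```

```text
t 25.4167 p [3.61 2.03 6.72] F [-1.1   1.15  6.89] T [0.231 0.644 0.079] sd [0.79 0.52 0.58 0.03 0.03 0.03] turn [13.  -0.1  0.1]
```

Call:
{"fn": "arm_command", "kwargs": {
  "offset": [
    [-0.2,0,0],
    [0,0,0],
    [0,0,0],
    [0,0,0],
    [0,0,0],
    [0,0,0],
    [0,0,0],
    [0,0,0]
  ],
  "delta_rot": [
    [0,0,0],
    [1.5,0,0],
    [1.5,0,0],
    [1.5,0,0],
    [1.5,0,0],
    [0,0,0],
    [0,0,0],
    [0,0,0]
  ],
  "claw": [1,1,1,1,1,1,1,1]
}}

```text
time: 26.08
tcp_pos: [0.6213, -0.1064, 0.1176]
tool_rot: [0.174, 0.406, -0.122, 0.889]
force: [-2.5, 1.1, 2.6]
grip_width: 0.0545
```

```bash
python3 -c "
from h import *
avg(6)"
```

```text
t 26.3833 p [3.71 1.76 6.74] F [0.84 0.43 2.85] T [0.054 0.317 0.11 ] sd [0.53 0.48 0.52 0.03 0.03 0.02] turn [19.  -0.1  0.1]
```

Tz has saturated at +0.12 N m, which is the brake torque, with only 5 N of pressing. That means the pin is against a slot wall, so it is already in the slot. To confirm I'll turn back and look for the free play.

Call:
{"fn": "arm_command", "kwargs": {
  "offset": [
    [0,0,0],
    [0,0,0],
    [0,0,0],
    [0,0,0],
    [0,0,0],
    [0,0,0],
    [0,0,0],
    [0,0,0]
  ],
  "delta_rot": [
    [-1.5,0,0],
    [-1.5,0,0],
    [-1.5,0,0],
    [0,0,0],
    [0,0,0],
    [0,0,0],
    [0,0,0],
    [0,0,0]
  ],
  "claw": [1,1,1,1,1,1,1,1]
}}

```text
time: 27.05
tcp_pos: [0.6204, -0.1061, 0.1167]
tool_rot: [0.14, 0.411, -0.106, 0.894]
force: [-3.8, 1.2, 1.7]
grip_width: 0.0544
```

```bash
python3 -c "
from h import *
avg(6)"
```

```text
t 27.35 p [2.4  1.94 6.66] F [-1.39  0.16  4.54] T [-0.114  0.855  0.023] sd [0.38 0.45 0.81 0.03 0.04 0.02] turn [14.6 -0.   0.1]
```

Call:
{"fn": "arm_command", "kwargs": {
  "offset": [
    [0,0,0],
    [0,0,0],
    [0,0,0],
    [0,0,0],
    [0,0,0],
    [0,0,0],
    [0,0,0],
    [0,0,0]
  ],
  "delta_rot": [
    [-1.5,0,0],
    [-1.5,0,0],
    [-1.5,0,0],
    [-1.5,0,0],
    [-1.5,0,0],
    [-1.5,0,0],
    [0,0,0],
    [0,0,0]
  ],
  "claw": [1,1,1,1,1,1,1,1]
}}

```text
time: 28.02
tcp_pos: [0.6201, -0.1061, 0.1164]
tool_rot: [0.069, 0.419, -0.074, 0.902]
force: [-5.7, 0.5, 2.6]
grip_width: 0.0547
```

```bash
python3 -c "
from h import *
avg(6)"
```

```text
t 28.3167 p [2.02 1.95 6.65] F [-2.36  0.18  5.27] T [-0.157  1.012  0.029] sd [0.4  0.52 0.12 0.03 0.02 0.01] turn [5.6 0.  0.1]
```

Call:
{"fn": "arm_command", "kwargs": {
  "offset": [
    [-0.1,0,0],
    [0,0,0],
    [0,0,0],
    [0,0,0],
    [0,0,0],
    [0,0,0],
    [0,0,0],
    [0,0,0]
  ],
  "delta_rot": [
    [-1.5,0,0],
    [-1.5,0,0],
    [-1.5,0,0],
    [-1.5,0,0],
    [-1.5,0,0],
    [0,0,0],
    [0,0,0],
    [0,0,0]
  ],
  "claw": [1,1,1,1,1,1,1,1]
}}

```text
time: 28.98
tcp_pos: [0.6195, -0.1066, 0.116]
tool_rot: [0.01, 0.423, -0.047, 0.905]
force: [-5.7, -0.9, 1.4]
grip_width: 0.0544
```

```bash
python3 -c "
from h import *
avg(6)"
```

```text
t 29.2833 p [1.37 1.37 6.66] F [-3.35 -1.82  4.58] T [-0.417  1.154  0.007] sd [0.41 0.52 0.37 0.02 0.02 0.03] turn [-1.9  0.1 -0. ]
```

Call:
{"fn": "arm_command", "kwargs": {
  "offset": [
    [-0.1,0,0],
    [0,0,0],
    [0,0,0],
    [0,0,0],
    [0,0,0],
    [0,0,0],
    [0,0,0],
    [0,0,0]
  ],
  "delta_rot": [
    [-1.5,0,0],
    [-1.5,0,0],
    [-1.5,0,0],
    [-1.5,0,0],
    [-1.5,0,0],
    [0,0,0],
    [0,0,0],
    [0,0,0]
  ],
  "claw": [1,1,1,1,1,1,1,1]
}}

```text
time: 29.95
tcp_pos: [0.6195, -0.1068, 0.116]
tool_rot: [-0.049, 0.425, -0.019, 0.903]
force: [-4.5, -1.6, -0.2]
grip_width: 0.0545
```

```bash
python3 -c "
from h import *
avg(6)"
```

```text
t 30.25 p [1.32 1.12 6.69] F [-3.35 -2.3   2.99] T [-0.52   1.137 -0.065] sd [0.56 0.34 0.44 0.05 0.02 0.03] turn [-9.4  0.1 -0. ]
```

Call:
{"fn": "arm_command", "kwargs": {
  "offset": [
    [-0.5,0,0],
    [-0.5,0,0],
    [0,0,0],
    [0,0,0],
    [0,0,0],
    [0,0,0],
    [0,0,0],
    [0,0,0]
  ],
  "delta_rot": [
    [0,0,0],
    [0,0,0],
    [0,0,0],
    [-1.5,0,0],
    [-1.5,0,0],
    [-1,0,0],
    [0,0,0],
    [0,0,0]
  ],
  "claw": [1,1,1,1,1,1,1,1]
}}

```text
time: 30.92
tcp_pos: [0.619, -0.1067, 0.1168]
tool_rot: [-0.081, 0.426, -0.004, 0.901]
force: [-0.6, -4.9, -6.4]
grip_width: 0.0545
```

```bash
python3 -c "
from h import *
avg(6)"
```

```text
t 31.2167 p [1.45 1.18 7.62] F [-3.73 -5.33 -4.46] T [-1.051  1.46  -0.113] sd [0.74 0.46 0.22 0.01 0.03 0.03] turn [-13.4   0.1  -0. ]
```

Even with the reel lifted 1 mm off the bottom, Tz still reaches −0.11 N m, so the pin is in the slot. I'll turn back into the free play, press lightly and check.

Call:
{"fn": "arm_command", "kwargs": {
  "offset": [
    [0,0,0],
    [0,0,0],
    [0,0,0],
    [0,0,0],
    [0,0,0],
    [0.4,0,0],
    [0.4,0,0],
    [0.3,0,0]
  ],
  "delta_rot": [
    [2,0,0],
    [2,0,0],
    [2,0,0],
    [2,0,0],
    [1,0,0],
    [0,0,0],
    [0,0,0],
    [0,0,0]
  ],
  "claw": [1,1,1,1,1,1,1,1]
}}

```text
time: 31.88
tcp_pos: [0.6213, -0.1058, 0.1176]
tool_rot: [-0.01, 0.422, -0.036, 0.906]
force: [0.1, -0.3, -2.1]
grip_width: 0.0549
```

```bash
python3 -c "
from h import *
avg(6)"
```

```text
t 32.1833 p [3.56 2.16 6.83] F [-1.26 -0.1  -1.55] T [ 0.003  0.828 -0.021] sd [0.32 0.8  0.51 0.03 0.02 0.04] turn [-4.5 -0.1  0.1]
```

Call:
{"fn": "arm_command", "kwargs": {
  "offset": [
    [0.2,0,0],
    [0.2,0,0],
    [0.1,0,0],
    [0,0,0],
    [0,0,0],
    [0,0,0],
    [0,0,0],
    [0,0,0]
  ],
  "delta_rot": [
    [0,0,0],
    [0,0,0],
    [0,0,0],
    [0,0,0],
    [0,0,0],
    [0,0,0],
    [0,0,0],
    [0,0,0]
  ],
  "claw": [1,1,1,1,1,1,1,1]
}}

```text
time: 32.85
tcp_pos: [0.6212, -0.1061, 0.1173]
tool_rot: [-0.01, 0.423, -0.037, 0.906]
force: [-5.5, 0.8, 4.0]
grip_width: 0.0542
```

```bash
python3 -c "
from h import *
avg(6)"
```

```text
t 33.15 p [3.4  2.04 6.65] F [-1.38  0.66  6.18] T [0.035 0.892 0.02 ] sd [0.6  0.48 0.19 0.02 0.03 0.02] turn [-4.5 -0.1  0.1]
```

Seated at 7.7 N with almost no off-axis moment. Releasing and retreating along the spindle.

Call:
{"fn": "arm_command", "kwargs": {
  "offset": [
    [-0.2,0,0],
    [0,0,0],
    [0,0,0],
    [0,0,0],
    [0,0,0],
    [0,0,0],
    [0,0,0],
    [0,0,0]
  ],
  "delta_rot": [
    [0,0,0],
    [0,0,0],
    [0,0,0],
    [0,0,0],
    [0,0,0],
    [0,0,0],
    [0,0,0],
    [0,0,0]
  ],
  "claw": [0.3,0.2,0.1,0,-0.2,-0.4,-0.7,-1],
  "squeeze": 20
}}

```text
time: 33.82
tcp_pos: [0.6217, -0.1065, 0.1175]
tool_rot: [-0.01, 0.422, -0.037, 0.906]
force: [-0.1, 0.2, 0.1]
grip_width: 0.0814
```

Call:
{"fn": "arm_command", "kwargs": {
  "offset": [
    [0,0,0],
    [0,0,0],
    [0,0,0],
    [-2,0,0],
    [-4,0,0],
    [-8,0,0],
    [-10,0,0],
    [-10,0,0]
  ],
  "delta_rot": [
    [0,0,0],
    [0,0,0],
    [0,0,0],
    [0,0,0],
    [0,0,0],
    [0,0,0],
    [0,0,0],
    [0,0,0]
  ],
  "claw": [-1,-1,-1,-1,-1,-1,-1,-1]
}}

```text
time: 34.48
tcp_pos: [0.5986, -0.1034, 0.1434]
tool_rot: [-0.01, 0.423, -0.037, 0.905]
force: [-0.2, -1.0, -0.1]
grip_width: 0.0854
```

Call:
{"fn": "arm_command", "kwargs": {
  "offset": [
    [-15,0,0],
    [-20,0,0],
    [-20,0,0],
    [-20,0,0],
    [-20,0,0],
    [-10,0,0],
    [0,0,0],
    [0,0,0]
  ],
  "delta_rot": [
    [0,0,0],
    [0,0,0],
    [0,0,0],
    [0,0,0],
    [0,0,0],
    [0,0,0],
    [0,0,0],
    [0,0,0]
  ],
  "claw": [-1,-1,-1,-1,-1,-1,-1,-1]
}}

```text
time: 35.15
tcp_pos: [0.5322, -0.0959, 0.2245]
tool_rot: [-0.01, 0.422, -0.037, 0.906]
force: [0.2, -0.9, -0.0]
grip_width: 0.0852
```

```bash
python3 -c "
from h import *
st()
s=read_camera('side');t=read_camera('top')
cv2.imwrite('pics/z1.png',np.hstack([crop(t['frame'],290,115,40,50,10),crop(s['frame'],290,175,40,50,10)]))
S=SEAT+RS.apply([.0028,.0018,-.0009])
for n,c,u0,v0,x0 in(('t',t,290,115,0),('s',s,290,175,400)):
  for z in(0,.044,.049,.062): print(n,z,np.round((pix(c,S+RS.apply([0,0,z]))[0]-[u0,v0]+.5)*10-.5+[x0,0]))
"
```

```text
t 35.15 tcp in seat mm [  3.7   1.6 146.3] F seat [ 0.2 -0.8 -0.2] T seat [-0.06  0.56 -0.  ] w 85.2
rot err from beta90, tool axes deg [-4.5 -0.2  0. ]
t 0 [194. 223.]
t 0.044 [196. 298.]
t 0.049 [197. 307.]
t 0.062 [197. 330.]
s 0 [666. 244.]
s 0.044 [611. 200.]
s 0.049 [605. 195.]
s 0.062 [588. 182.]
```

View pics/z1.png

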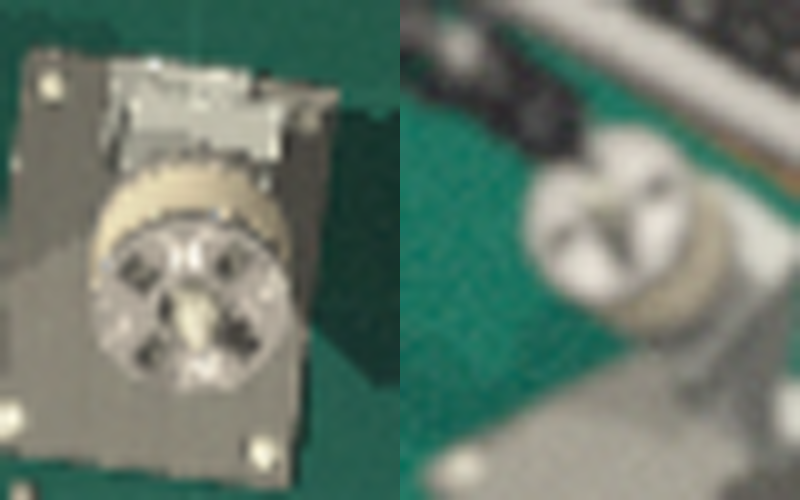

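The reel sits on the stand with all four slots visible. Its outer flange is centred at about (192,305) in the top crop and the spindle tip is at about (192,345). That is about 18 mm of protrusion or a little more, where held off by the pin it would show about 13 mm. The gripper is clear.

```bash
python3 -c "
from rig import *
print(close_job())"
```

```text
the job is handed in; nothing more can be done
None
```

I loaded the wide reel on the grey stand's spindle, with the driver pin in one of its slots, let go, and handed the job in at about 35 s. All checks point to the reel being fully home.

**What I did:** I gripped the reel from above, tilted it to the spindle and slid it down in small steps while watching the forces. A dark spot on the disc in the camera image suggested where the pin was. I lined up a slot with it, and the reel reached the bottom without being held off. The largest contact force I read was about 17 N along the spindle.

**Checks that agreed:**
- **Pin in the slot:** turning the reel gave about +0.12 N m one way and −0.11 N m the other, close to the brake's holding torque. The second reading was with the reel lifted 1 mm. In between there was free play.
- **Flat on the disc:** the reel bottomed at the same depth at every angle. At the final 8 N press there was almost no off-axis moment.
- **Final picture:** the spindle stands out by about the 18 mm expected when home. Held off by the pin it would be about 13 mm.

**Checks that were unclear or disagreed:**
- My first camera estimate of the stand was about 3 mm off, so position alone could not tell whether the reel was home or resting on the pin.
- For a while I read the contact as the reel resting on the pin at a slot edge, and the torque tests ruled that out.
- Those turning tests probably moved the disc a few degrees against its brake.
- In the final picture, the flange sat between its predicted home and pin-held positions until I corrected for the observed spindle tip.
- I did not check the other items on the bench in a final full picture. I felt no unexpected contact.

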